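Open the stationery box and point out the pencil sharpener in it

TASK

A colleague is looking for the pencil sharpener, which is kept in the wooden box whose lid stands ajar. With the outside of a finger push the lid right up until it stands fully open, then point down at the sharpener with the fingertips a few centimetres above it, hold still there for at least two seconds, and finish while still pointing. Do not grip or force the lid, shift the box, touch anything lying in it, or disturb the other things on the desk.

Things in the scene. Friction and masses are not known exactly. Their poses are not given: they have to be found in the camera images.
- box: Walnut stationery box with a hinged lid, loose on the desk in front of the robot, about 1.2 kg. 100 mm along its x, 150 mm along its y, open-topped body 55 mm high, walls 7 mm, inner floor of grey felt 16 mm above the desk. Origin: centre of its underside. Its x points from its front (facing the robot) to the hinge side, z up. The closed box far right on the desk is not meant.
- box_lid (a joint): Lid angle in rad: 0 shut, pi/2 upright, 1.83 at its stop, leaning back, clear of a hand above the box; starts ajar at 0.6 to 1.1. Hinge line: 52 mm from the box's centre along +x of the box, 55 mm above the desk, along the box's y. The hinge is stiff: the lid stays where it is left; about 1 N at its front edge moves it. Fully open: more than 1.6 rad.
- lid_edge (a point): Middle of the lid's lower front edge (away from the hinge); moves with the lid on an arc of 104 mm radius about the hinge line. Lid 9 mm thick, 152 mm wide. While ajar this edge is 114 to 148 mm above the desk, free to be met from the robot's side by a finger coming down in front of it, tip 10 to 20 mm below the edge, and pushed back and up along its arc.
- sharpener_top (a point): Centre of the top of the pencil sharpener: a small brass block with a steel blade on top, 15 x 25 mm, 13 mm high, lying at any yaw on the box's felt floor, so this point is about 29 mm above the desk, 26 mm below the rim. It lies in one of three places (middle, left or right of the box's inside), about 50 mm apart; the others hold the eraser and the tape roll. z points up.
- eraser: White eraser in a dark sleeve, 18 by 43 mm, 12 mm high, lying in the box; not to be touched. Origin: centre of its underside.
- tape_roll: Small roll of paper tape, 50 mm across, 12 mm high, lying flat in the box; not to be touched. Origin: centre of its underside.
- stapler: Stapler, 34 x 135 x 46 mm, loose on the desk left of the box; a bystander. Origin: centre of its underside, length along its y.
- glue_stick: Glue stick standing upright behind the box, 27 mm across, 88 mm tall; a bystander. Origin: centre of its underside.
- hole_punch: Two-hole punch, 94 x 110 x 58 mm, left behind the box; a bystander. Origin: centre of its underside.
- binder_clip: Binder clip, 41 x 60 x 27 mm, on the desk right of and behind the box; a bystander. Origin: centre of its underside.

How it is judged:
On the way, in this order (a step that is already met when the one before it is completed fails the run):
1. the lid of the wooden box is pushed fully open (value of joint box_lid above 1.6 rad), for 0.3 s.
2. the fingertips point at the sharpener from just above, for two seconds, with the lid open (horizontal distance between the grasp point and sharpener_top below 0.015 m and z of the grasp point in the frame of sharpener_top between 0.022 and 0.095 m and value of joint box_lid above 1.6 rad), for 2 s.
At the end, for the whole second after the job is handed in: The lid is open beyond 1.6 rad; the grasp point is within 15 mm horizontally of the sharpener's centre and 22 to 95 mm above its top (fingertips about 5 to 75 mm above it); the box is at rest within 20 mm of where it stood, all three things lying on its floor (all of step 2 and distance of box from where it was at the start of the episode below 0.02 m and linear speed of box below 0.02 m/s and z of sharpener_top in the frame of box below 0.036 m and z of each of eraser, tape_roll in the frame of box below 0.025 m); the robot touches nothing.
It fails at once if the lid is gripped, or the box or lid pushed with more than 15 N (contact force between any of the fingers, the arm and box above 15 N).
It fails at once if the box is shifted by more than 20 mm or tipped (distance of box from where it was at the start of the episode above 0.02 m or angle between box's own z axis and vertical above 0.15 rad).
It fails at once if something lying in the box is touched (contact force between any of the fingers, the arm and sharpener above 0.2 N or contact force between any of the fingers, the arm and eraser above 0.2 N or contact force between any of the fingers, the arm and tape_roll above 0.2 N).
It fails at once if another thing on the desk is moved by more than 20 mm (distance of any of stapler, glue_stick, hole_punch, binder_clip from where it was at the start of the episode above 0.02 m).
It also fails if it takes over 45 s, if anything falls off the work surface, if the arm or the gripper's body presses on something with over 40 N, if the wrist force passes 120 N, or if a joint passes its speed limit or range.

ROBOT

A 7-joint arm with a two-finger parallel gripper is mounted at the origin on a cart in front of the work surface, level with it; the furniture and walls round the work are solid. World frame = base frame: x ahead of the robot, y to its left, z up, the work surface at z = 0. Lengths are in m, angles in rad, forces in N, time in s.
With the tool pointing down it reaches from about 0.4 to 0.875 m from the base axis. Payload 19.3 kg.
Tool frame: the origin (TCP) lies at the very end of the fingers, on their centre line; the grasp point (between the pads) lies 19 mm behind it; z points along the fingers, y is the line along which they close (so a half turn about z gives the same grasp; the last joint's range is limited). The gripper opens to 85 mm and grips with 20 to 120 N. Pads are 22 mm wide; open, the fingers measure 114 mm over their backs; the gripper's body (76 mm by 85 mm) begins 54 mm behind the grasp point. The pads swing forward as they close: fully open they stand 13 mm farther back than shut.
Start: joints at [1.233, 0.521, -0.036, 1.599, 0.021, 1.021, -0.113], TCP at [0.165, -0.603, 0.231] pointing down, gripper open.
Joint ranges: [-2.91, 2.91], [-0.3, 2.13], [-1.5, 1.42], [0.17, 2.43], [-1.26, 4.41], [0.16, 1.93], [-2.52, 2.52]. Speed limits (rad/s): [1.89, 1.89, 2.39, 2.39, 3.01, 3.01, 3.01].

INTERFACE

Orientations are given as [roll, pitch, yaw] about the fixed x, y, z axes, in that order (R = Rz(yaw) Ry(pitch) Rx(roll)).
In Python, from workcell import bot gives the robot as it stands. The module is installed in compiled form; this text tells all that it offers.
- The arm moves only by the tool apply_moves, never from a script. Its arguments are lists of equal length, an entry for each row: "claw": the finger opening in m, from 0 to 0.0854; "xyz": the shift along the tool's x, y, z in m, a list of three; "twist": the turn, a rotation vector about the tool's x, y, z in rad, a list of three. A call has 1 to 20 rows; each row shifts and turns the commanded pose from where the row before left it, along the tool's axes as they then stand; what a row does not reach is not made up. A row lasts 1/10 s, in which the tool goes at most 50 mm and 8.59 degrees, less where a joint would pass 70% of its speed; a pose out of reach is approached as far as the arm can. A call with a gripper value outside its range is refused whole. The fingers move at their own pace and stop on an object; "force" is the grip in N (left out, the last holds). Time passes only in rows, so rows that do not move let the fingers close. It gives the time, the measured TCP pose, the force, the opening and the grip force at its end, in the units of the state.
- bot.observe(): the state, without advancing time (a new reading comes with each control period).
- bot.grab_frame(name): name is "side" or "top"; returns a dict with "img" (420x560x3 uint8, red, green, blue), "vfov" (degrees; the focal length in pixels is half the picture's height over the tangent of half this angle, whatever the lens; pixels are square), "cx", "cy" (the principal point, pixels), "distortion" ([k1, k2, p1, p2, k3] as OpenCV has them; the pictures are not rectified), "view" (4x4, takes a point from world to camera coordinates). Camera axes: x right, y up, looking along -z (the intrinsics and any distortion apply to the point x, -y, -z); pixel columns grow to the right and rows downward; lengths in m; the calibration is good to about 2 mm. A picture is of the moment at which its call begins. There is no depth.
- bot.job_done(): hands the job in; it is judged then, once.
Trained networks look in the newest picture that a camera, given by its name, has taken for a name from the list of things; names that differ only in an ending like _2 or _b are one class to them, and where a whole thing is asked for, a point or a joint stands for the part that bears it (a point fixed in the world has none). Each returns a list of dicts, best first, with "score" (0 to 1); they miss things now and then, are a little off and sometimes report something else, mostly with a low value. They report only what shows in the picture. A call takes as long as a camera call.
- bot.find_in(camera, query): "position" ([x, y, z] in m, in world coordinates, good to about 4 mm: the middle of the surface that is visible of it).
The state is a dict: "clock": time; "qpos": joint angles; "qd": joint speeds; "joint_efforts": joint torques, N m; "position": TCP position; "tool_rot": TCP orientation; "force": force on the tool from outside, world axes, zero at the start; "moment": the same for the moment, N m; "grip_width": finger opening in m; "finger_force": force on a finger pad.
Only numpy, scipy, OpenCV 4.12 (cv2) and the standard library are available. Lean on these libraries where they do the work, as an engineer would, in place of code of your own. Each camera call takes 0.05 s, during which the arm holds its last target. There are 200 camera calls.

## Working session

There is one attempt and no reset: what is moved stays moved. The work goes in short steps, Python scripts to look and compute and a tool call to move; the robot and the scene stay as the last step left them, time stands still between calls to the robot, and variables do not carry over. Pictures are saved under pics/ and viewed, at most 10 in all, crops included, and the job is handed in when it is done.

Besides the shell and the picture viewer there is one more tool, called after "Call:" as name(argument=value, ...) on one line, values as JSON. apply_moves: Moves the arm, as the interface text tells. Its arguments: {"type":"object","properties":{"claw":{"type":"array"},"xyz":{"type":"array"},"twist":{"type":"array"},"force":{"type":"number"}},"required":["claw","xyz","twist"]}

```bash
mkdir -p pics; python3 - <<'E'
from workcell import bot
import cv2,numpy as np
s=bot.observe();print(s['clock'],s['position'],s['tool_rot'],s['grip_width'])
for c in ['top','side']:
    f=bot.grab_frame(c);cv2.imwrite(f'pics/{c}0.png',cv2.cvtColor(f['img'],cv2.COLOR_RGB2BGR))
    print(c,f['vfov'],f['cx'],f['cy'],f['distortion'],np.round(f['view'],3).tolist())
    for q in ['box','box_lid','sharpener_top','eraser','tape_roll','stapler','glue_stick','hole_punch','binder_clip']:
        print(q,[(np.round(d['position'],3).tolist(),round(d['score'],2)) for d in bot.find_in(c,q)[:3]])
print(bot.observe()['clock'])
E
```

```text
0.0 [ 0.16525624 -0.60240152  0.23072572] [-3.14044447e+00  8.30729431e-05  2.67837553e-01] 0.08536906467276618
top 53.44093667601577 281.2831442990888 207.93153284636202 [0.00235594 0.         0.         0.         0.        ] [[0.003, -1.0, 0.003, 0.045], [0.994, 0.003, 0.108, -0.604], [-0.108, 0.002, 0.994, -0.868], [0.0, 0.0, 0.0, 1.0]]
box [([0.587, -0.031, 0.08], 0.94)]
box_lid [([0.606, -0.027, 0.117], 0.76), ([0.585, -0.028, 0.079], 0.68)]
sharpener_top [([0.762, 0.019, 0.089], 0.43)]
eraser [([0.603, -0.025, 0.118], 0.72), ([0.566, -0.03, 0.025], 0.45)]
tape_roll [([0.569, 0.009, 0.031], 0.41)]
stapler [([0.472, 0.246, 0.038], 0.92), ([0.567, -0.029, 0.026], 0.35)]
glue_stick [([0.766, 0.019, 0.087], 0.72)]
hole_punch [([0.688, 0.259, 0.051], 0.79), ([0.676, -0.204, 0.011], 0.27)]
binder_clip [([0.678, -0.209, 0.007], 0.67)]
side 51.20425520092728 281.0272457610961 203.65683254882333 [-0.1003987  0.         0.         0.         0.       ] [[0.954, -0.299, -0.026, -0.576], [0.146, 0.388, 0.91, -0.144], [-0.262, -0.872, 0.414, -0.684], [0.0, 0.0, 0.0, 1.0]]
box [([0.59, -0.064, 0.047], 0.83), ([0.465, 0.197, 0.029], 0.34)]
box_lid []
sharpener_top []
eraser [([0.566, -0.031, 0.03], 0.5), ([0.467, 0.199, 0.028], 0.17)]
tape_roll [([0.589, 0.012, 0.026], 0.51)]
stapler [([0.468, 0.2, 0.026], 0.83)]
glue_stick [([0.76, 0.011, 0.049], 0.78)]
hole_punch [([0.7, 0.248, 0.039], 0.58)]
binder_clip [([0.68, -0.213, 0.011], 0.8)]
1.0
```

View pics/top0.png

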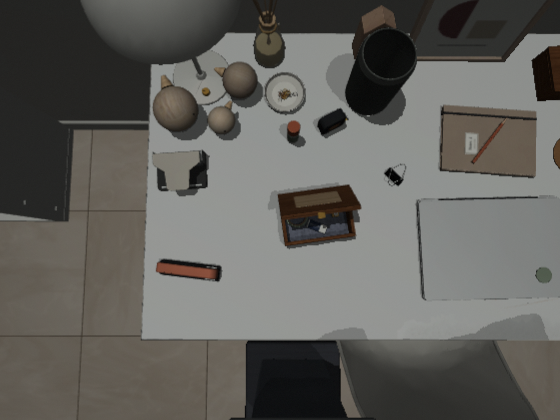

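View pics/side0.png

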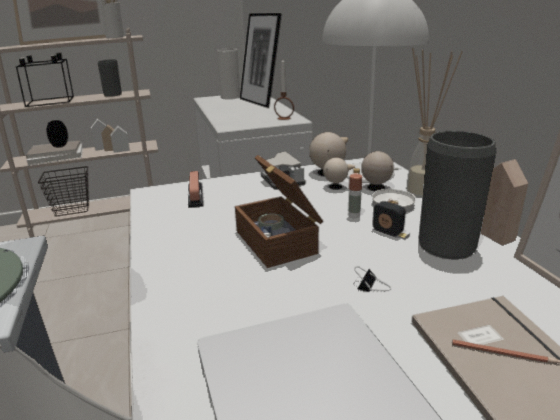

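The top view shows the box around (318,217) px with its lid ajar and hinge at the back. The yaw is slight, and the glue stick is at (293,131). The side view shows the box at (276,225) with the lid edge up at about (262,162). Next I'll zoom in on both.

```bash
python3 - <<'E'
import cv2,numpy as np
def c(n,x0,y0,w,h,k):
    a=cv2.imread(f'pics/{n}0.png')[y0:y0+h,x0:x0+w]
    a=(255*(a/255.)**.55).astype('uint8')
    return cv2.resize(a,None,fx=k,fy=k,interpolation=cv2.INTER_CUBIC)
cv2.imwrite('pics/topc.png',c('top',270,175,100,75,8))
cv2.imwrite('pics/sidec.png',c('side',225,150,110,110,5))
E
```

```text
(no output)
```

View pics/topc.png

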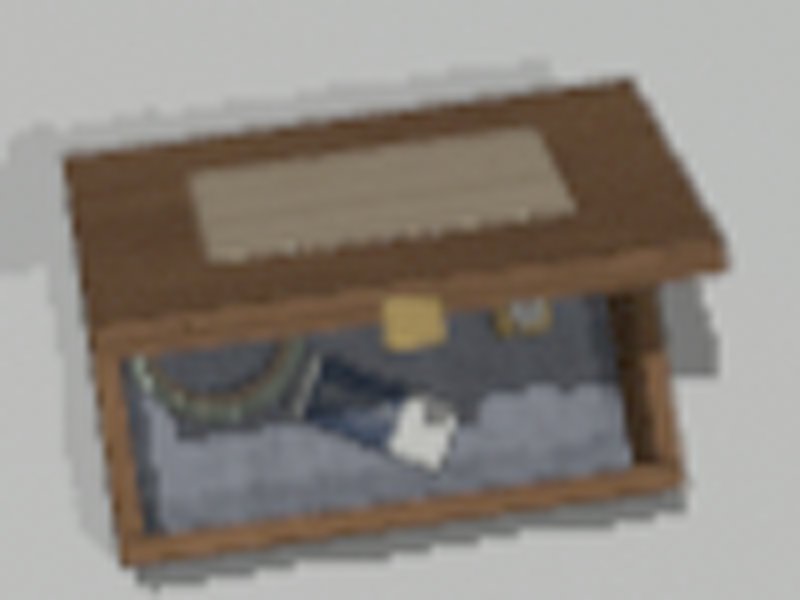

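View pics/sidec.png

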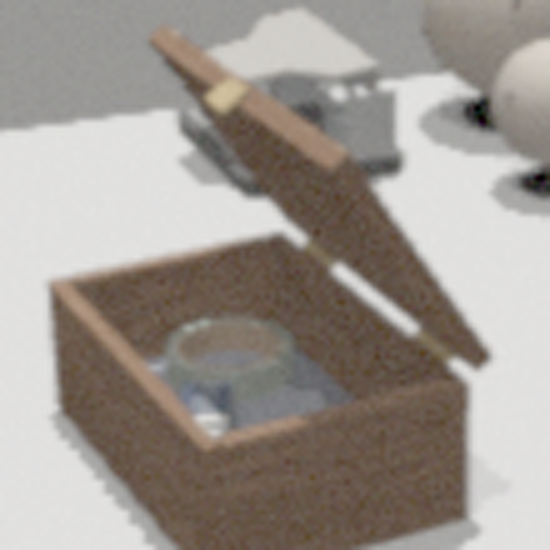

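```bash
cat > h.py <<'E'
from workcell import bot
import cv2,numpy as np
from scipy.optimize import least_squares
def K(f):
    F=210/np.tan(np.radians(f['vfov']/2));return np.array([[F,0,f['cx']],[0,F,f['cy']],[0,0,1.]])
def proj(f,P):
    M=np.diag([1,-1,-1.,1])@f['view'];r,_=cv2.Rodrigues(M[:3,:3].copy())
    return cv2.projectPoints(np.float64(P).reshape(-1,1,3),r,M[:3,3].copy(),K(f),np.float64(f['distortion']))[0][:,0]
def back(f,uv,z):
    M=np.diag([1,-1,-1.,1])@f['view'];p=cv2.undistortPoints(np.float64(uv).reshape(-1,1,2),K(f),np.float64(f['distortion']))[:,0]
    d=np.c_[p,np.ones(len(p))]@M[:3,:3];o=-M[:3,:3].T@M[:3,3];return o+d*((z-o[2])/d[:,2])[:,None]
def Rz(t):c,s=np.cos(t),np.sin(t);return np.array([[c,-s,0],[s,c,0],[0,0,1]])
def lid(a,y,r=.104,h=0):  # h: above lower face
    return [.052-r*np.cos(a)+h*np.sin(a),y,.055+r*np.sin(a)+h*np.cos(a)]
E
python3 - <<'E'
from h import *
T=bot.grab_frame('top');S=bot.grab_frame('side')
def res(p):
    x,y,t,a=p;w=lambda q:np.array(q)@Rz(t).T+[x,y,0]
    A=proj(T,w([[-.05,.075,.055],[-.05,-.075,.055],lid(a,.076),lid(a,-.076)]))-[[285.2,245.2],[355.2,235.5],[282.2,218.8],[360.6,208.7]]
    B=proj(S,w([[-.05,.075,.055],[-.05,-.075,.055],[.05,-.075,.055],lid(a,-.076)]))-[[236,207],[267,239],[318.6,227],[292,183]]
    return np.r_[A.ravel(),B.ravel()]
r=least_squares(res,[.58,-.03,.1,.85],loss='soft_l1');print(r.x,np.round(res(r.x),1).reshape(-1,2).tolist())
x,y,t,a=r.x;print('lid edge',Rz(t)@lid(a,0)+[x,y,0])
s=back(T,[[335.6,214]],.028)[0];print('sharp',s,'in box',Rz(-t)@(s-[x,y,0]))
E
```

```text
[ 0.58428059 -0.02889532  0.13506792  1.0189981 ] [[-0.1, -0.5], [1.1, -0.3], [-0.4, -0.0], [0.9, -0.5], [-1.4, -2.0], [-1.2, 0.0], [1.1, -1.3], [-0.4, 0.1]]
lid edge [ 0.58178471 -0.0292345   0.14356466]
sharp [ 0.59177856 -0.07083764  0.028     ] in box [ 0.00178183 -0.04256998  0.028     ]
```

Call:
apply_moves(claw=[0,0,0,0,0,0,0,0,0,0,0,0,0,0,0,0,0], xyz=[[0.045,-0.0055,0],[0.045,-0.0055,0],[0.045,-0.0055,0],[0.045,-0.0055,0],[0.045,-0.0055,0],[0.045,-0.0055,0],[0.045,-0.0055,0],[0.045,-0.0055,0],[0.045,-0.0055,0],[0.045,-0.0055,0],[0.045,-0.0055,0],[0.045,-0.0055,0],[0.045,-0.0055,0],[0.045,-0.0055,0],[0,0,0],[0,0,0],[0,0,0]], twist=[[0,0,-0.08],[0,0,-0.08],[0,0,-0.08],[0,0,-0.08],[0,0,-0.08],[0,0,-0.08],[0,0,-0.08],[0,0,-0.08],[0,0,-0.08],[0,0,-0.08],[0,0,-0.08],[0,0,-0.08],[0,0,-0.08],[0,0,-0.08],[0,0,-0.1],[0,0,-0.1],[0,0,-0.1]], force=20)

```text
clock: 2.8
position: [0.5353, -0.1272, 0.2314]
tool_rot: [3.142, 0.0, 1.693]
force: [0.0, 0.1, -1.0]
grip_width: -0.0002
finger_force: 0.0
```

Call:
apply_moves(claw=[0,0,0,0,0,0,0], xyz=[[0.035,0.003,0],[0.035,0.003,0],[0,0,0.03],[0,0,0.03],[0,0,0.03],[0,0,0.013],[0,0,0]], twist=[[0,0,-0.013],[0,0,0],[0,0,0],[0,0,0],[0,0,0],[0,0,0],[0,0,0]])

```text
clock: 3.5
position: [0.5319, -0.0572, 0.1272]
tool_rot: [-3.139, -0.001, 1.701]
force: [0.1, 0.6, 0.4]
grip_width: 0.0
finger_force: 0.0
```

```bash
python3 - <<'E'
from h import *
f=bot.grab_frame('side');a=f['img'][90:280,190:390,::-1]
cv2.imwrite('pics/side1.png',cv2.resize((255*(a/255.)**.55).astype('uint8'),None,fx=3,fy=3))
E
```

```text
(no output)
```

View pics/side1.png

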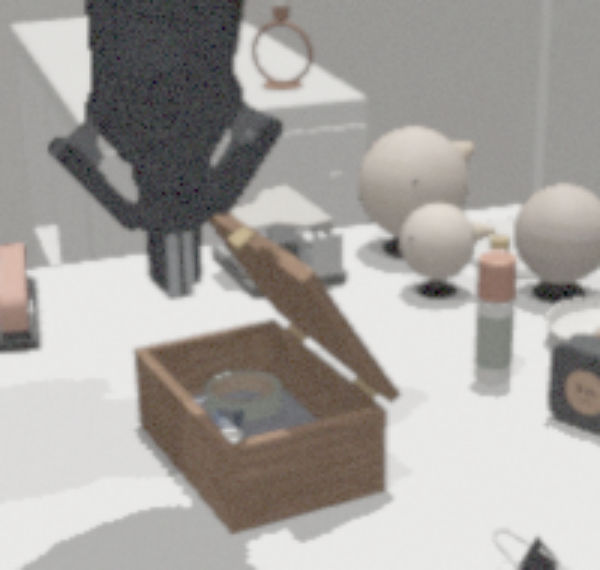

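The closed finger stands in front of the lid edge, with the tip at about (175,290) in the crop and clear of everything. Now I'll push.

Call:
apply_moves(claw=[0,0,0,0,0,0,0,0,0], xyz=[[0,0.015,0],[0,0.012,0],[0,0.004,0],[0,0.004,0],[0,0.004,-0.001],[0,0.004,-0.001],[0,0.004,-0.001],[0,0.004,-0.001],[0,0.004,-0.001]], twist=[[0,0,0],[0,0,0],[0,0,0],[0,0,0],[0,0,0],[0,0,0],[0,0,0],[0,0,0],[0,0,0]])

```text
clock: 4.45
position: [0.5874, -0.0502, 0.1334]
tool_rot: [3.142, 0.0, 1.701]
force: [-2.4, -1.0, 1.1]
grip_width: -0.0
finger_force: 0.8
```

Call:
apply_moves(claw=[0,0,0,0,0,0,0,0], xyz=[[0,0.004,-0.001],[0,0.004,-0.001],[0,0.004,-0.001],[0,0.004,-0.001],[0,0.004,0],[0,0.004,0],[0,0.004,0],[0,0.004,0]], twist=[[0,0,0],[0,0,0],[0,0,0],[0,0,0],[0,0,0],[0,0,0],[0,0,0],[0,0,0]])

```text
clock: 5.25
position: [0.6192, -0.046, 0.1373]
tool_rot: [-3.142, -0.0, 1.701]
force: [-0.5, 1.0, 1.3]
grip_width: 0.0
finger_force: 0.4
```

```bash
python3 - <<'E'
from h import *
f=bot.grab_frame('side');a=f['img'][90:280,190:390,::-1]
cv2.imwrite('pics/side2.png',cv2.resize((255*(a/255.)**.55).astype('uint8'),None,fx=3,fy=3))
E
```

```text
(no output)
```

View pics/side2.png

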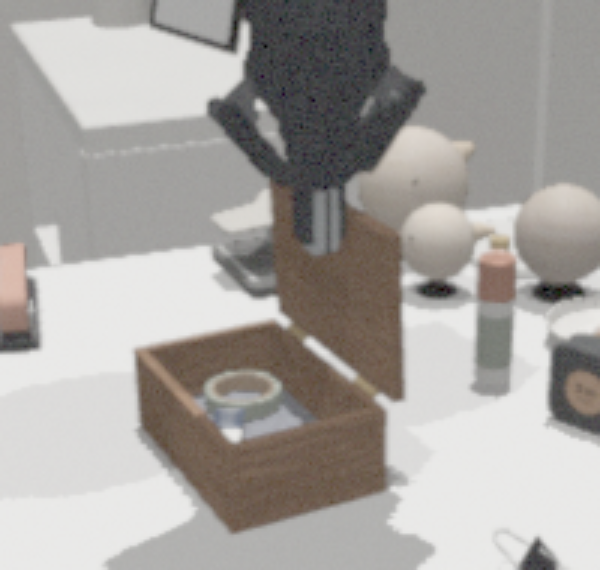

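The lid is nearly upright against the finger, at about (320,240), and the box has not moved. I'll push another 20 mm.

Call:
apply_moves(claw=[0,0,0,0,0,0], xyz=[[0,0.004,0],[0,0.004,0],[0,0.004,0],[0,0.004,0],[0,0.003,0],[0,0,0]], twist=[[0,0,0],[0,0,0],[0,0,0],[0,0,0],[0,0,0],[0,0,0]])

```text
clock: 5.9
position: [0.6381, -0.0434, 0.1373]
tool_rot: [3.141, -0.0, 1.701]
force: [-0.1, 0.4, -0.2]
grip_width: 0.0
finger_force: 0.0
```

Call:
apply_moves(claw=[0,0,0,0,0], xyz=[[0,-0.02,0],[0,-0.04,0],[0,-0.04,0],[0,-0.04,0],[0,-0.02,-0.02]], twist=[[0,0,0],[0,0,0],[0,0,0],[0,0,0],[0,0,0]])

```text
clock: 6.4
position: [0.475, -0.065, 0.156]
tool_rot: [-3.137, -0.0, 1.7]
force: [1.2, -0.8, 0.3]
grip_width: 0.0003
finger_force: 0.0
```

```bash
python3 - <<'E'
from h import *
for c,(x,y,w,h,k) in {'side':(190,90,200,190,3),'top':(270,160,110,90,7)}.items():
    f=bot.grab_frame(c);a=f['img'][y:y+h,x:x+w,::-1]
    cv2.imwrite(f'pics/{c}3.png',cv2.resize((255*(a/255.)**.55).astype('uint8'),None,fx=k,fy=k,interpolation=2))
    for q in ['sharpener_top','eraser','tape_roll','box']:
        print(c,q,[(np.round(d['position'],3).tolist(),round(d['score'],2)) for d in bot.find_in(c,q)[:3]])
E
```

```text
side sharpener_top []
side eraser []
side tape_roll [([0.587, 0.009, 0.031], 0.57), ([0.76, 0.011, 0.054], 0.44), ([0.62, -0.044, 0.055], 0.27)]
side box [([0.622, -0.047, 0.054], 0.91)]
top sharpener_top []
top eraser [([0.565, -0.03, 0.025], 0.69), ([0.759, 0.02, 0.084], 0.5)]
top tape_roll [([0.587, 0.01, 0.029], 0.47)]
top box [([0.611, -0.031, 0.053], 0.88)]
```

View pics/side3.png

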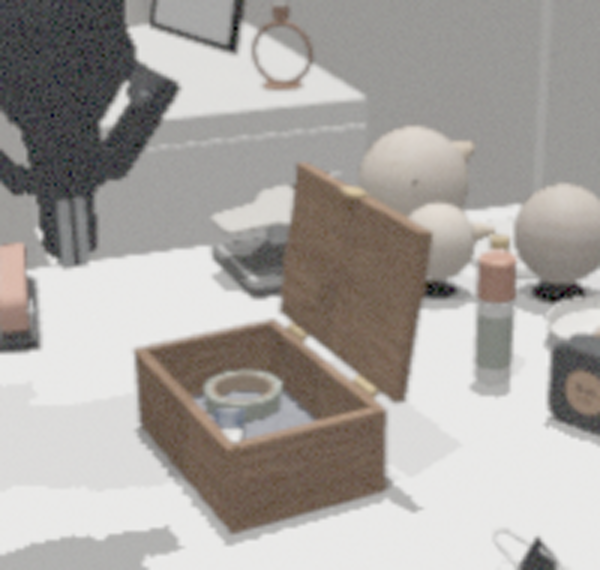

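View pics/top3.png

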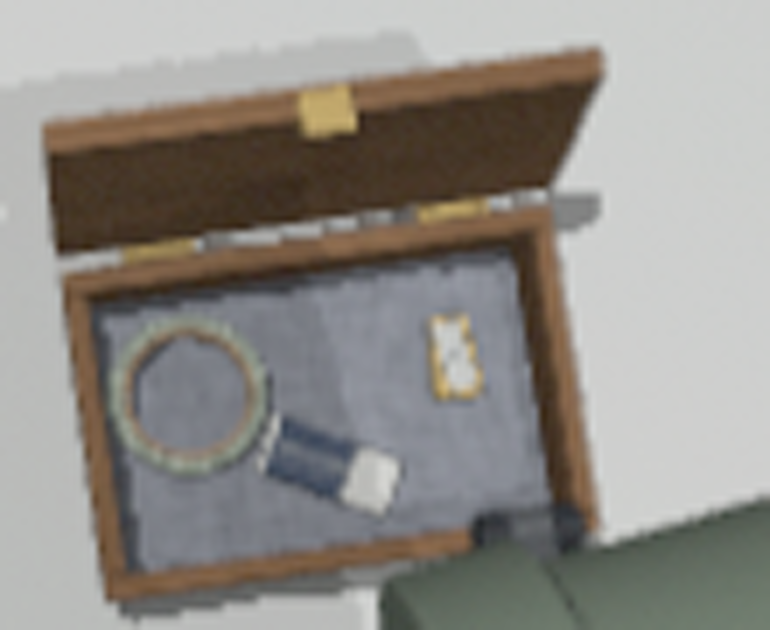

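The side view shows the lid leaning back past upright and the box where it was. In the top view the sharpener, brass with a steel blade, is fully visible at crop (457,357), which is about (335.3,211) px, in the right-hand place. Next I'll compute its position and the lid angle.

```bash
python3 - <<'E'
from h import *
T=bot.grab_frame('top')
x,y,t=.5843,-.0289,.135
w=lambda q:np.array(q)@Rz(t).T+[x,y,0]
r=least_squares(lambda a:(proj(T,w([lid(a[0],.076),lid(a[0],-.076)]))-[[276.9,182.1],[354,170.7]]).ravel(),[1.7]);print('lid',r.x,r.fun)
s=back(T,[[335.3,211.0]],.029)[0];o=bot.observe();print('sharp',s,'box',Rz(-t)@(s-[x,y,0]))
p=np.array(o['position']);yw=o['tool_rot'][2];d=s-p
print(o['clock'],p,yw,'tool dx,dy',d@[np.cos(yw),np.sin(yw),0],d@[np.sin(yw),-np.cos(yw),0],'up to .09',.09-p[2])
E
```

```text
lid [1.71585691] [ 0.05603701 -0.75652358  3.33215882  0.13005441]
sharp [ 0.59820797 -0.07012777  0.029     ] box [ 0.00823256 -0.04272453  0.029     ]
6.95 [ 0.47917134 -0.06408347  0.15689518] 1.701019710578934 tool dx,dy -0.02145069548432424 0.11724384794547377 up to .09 -0.06689518365555278
```

Call:
apply_moves(claw=[0,0,0,0,0,0,0,0,0,0,0], xyz=[[-0.0054,0.0293,0],[-0.0054,0.0293,0],[-0.0054,0.0293,0],[-0.0053,0.0293,0],[0,0,0],[0,0,0.015],[0,0,0.015],[0,0,0.015],[0,0,0.015],[0,0,0.006],[0,0,0]], twist=[[0,0,0],[0,0,0],[0,0,0],[0,0,0],[0,0,0],[0,0,0],[0,0,0],[0,0,0],[0,0,0],[0,0,0],[0,0,0]])

```text
clock: 8.05
position: [0.5974, -0.0704, 0.0902]
tool_rot: [-3.14, -0.0, 1.701]
force: [0.9, -0.2, 0.8]
grip_width: 0.0002
finger_force: 0.0
```

Call:
apply_moves(claw=[0,0,0,0,0,0,0,0,0,0,0,0,0,0,0,0,0,0,0,0], xyz=[[0,0,0],[0,0,0],[0,0,0],[0,0,0],[0,0,0],[0,0,0],[0,0,0],[0,0,0],[0,0,0],[0,0,0],[0,0,0],[0,0,0],[0,0,0],[0,0,0],[0,0,0],[0,0,0],[0,0,0],[0,0,0],[0,0,0],[0,0,0]], twist=[[0,0,0],[0,0,0],[0,0,0],[0,0,0],[0,0,0],[0,0,0],[0,0,0],[0,0,0],[0,0,0],[0,0,0],[0,0,0],[0,0,0],[0,0,0],[0,0,0],[0,0,0],[0,0,0],[0,0,0],[0,0,0],[0,0,0],[0,0,0]])

```text
clock: 10.05
position: [0.598, -0.0704, 0.0913]
tool_rot: [-3.142, -0.0, 1.701]
force: [-0.2, -0.1, 0.2]
grip_width: -0.0002
finger_force: 0.0
```

```bash
python3 - <<'E'
from h import *
f=bot.grab_frame('side');a=f['img'][90:280,190:390,::-1]
cv2.imwrite('pics/side4.png',cv2.resize((255*(a/255.)**.55).astype('uint8'),None,fx=3,fy=3))
print(bot.observe()['position'])
E
```

```text
[ 0.59804834 -0.07042022  0.09129972]
```

View pics/side4.png

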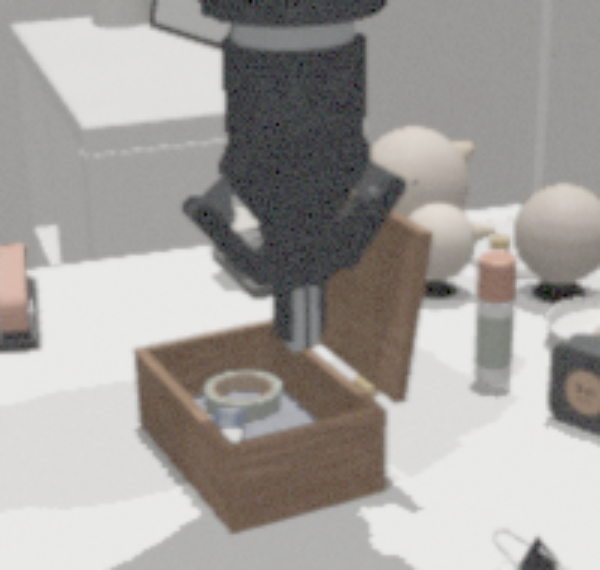

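The fingertips, at about (303,345), point down over the right-hand part of the box. The lid corner is unchanged at (430,235) and nothing is being touched. I'll hold a little longer, then hand in.

Call:
apply_moves(claw=[0,0,0,0,0,0], xyz=[[0,0,0],[0,0,0],[0,0,0],[0,0,0],[0,0,0],[0,0,0]], twist=[[0,0,0],[0,0,0],[0,0,0],[0,0,0],[0,0,0],[0,0,0]])

```text
clock: 10.7
position: [0.598, -0.0704, 0.0913]
tool_rot: [3.142, -0.0, 1.701]
force: [-0.4, 0.3, -0.6]
grip_width: 0.0
finger_force: 0.0
```

```bash
python3 -c "
from workcell import bot
print(bot.job_done())"
```

```text
the job is handed in; nothing more can be done
None
```

I pushed the lid open to about 1.72 rad by my image fit and handed the job in at about 10.7 s with the fingertips held still about 6 cm above the sharpener; the hand-in returned no verdict.

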